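# Load the steaming pan and start the timer

## Robot

A 6-joint arm with a two-finger parallel gripper is mounted at the origin on the work surface. World frame = base frame: x ahead of the robot, y to its left, z up, the work surface at z = 0. Lengths are in m, angles in rad, forces in N, time in s.
With the tool pointing down it reaches from about 0.3 to 0.85 m from the base axis. Payload 4.2 kg.
Tool frame: the origin (TCP) lies at the very end of the fingers, on their centre line; the grasp point (between the pads) lies env.grasp_offset behind it (env.grasp_offset is the distance from the TCP to the grasp point, in m); z points along the fingers, y is the line along which they close (so a half turn about z gives the same grasp; the last joint's range is limited). The gripper opens to 91 mm and grips with 3 to 60 N. Pads are 32 mm wide; open, the fingers measure 118 mm over their backs; the gripper's body (76 mm by 178 mm) begins 60 mm behind the grasp point.
Start: joints at [1.185, 0.32, 1.565, -0, 1.257, -0.02], TCP at [0.206, 0.537, 0.214] pointing down, gripper open.
Joint ranges: [-3.11, 3.11], [-0.84, 2.01], [0.21, 2.61], [-1.34, 4.49], [0.05, 2.63], [-2.56, 2.56]. Speed limits (rad/s): [2.57, 2.57, 3.14, 3.14, 3.14, 3.14].

## Interface

Orientations are given as a rotation vector (axis times angle).
In Python, from workcell import env gives the robot as it stands.
- The arm moves only by the tool jog_arm, never from a script. Its argument "targets" is a list of rows, each a list of 3 entries, a list of its own where there are three numbers: the finger opening in mm, from 0 to 91.2, then the shift along the world's x, y, z in mm, then the turn, a rotation vector about the world's x, y, z in rad. In form: [[claw, [dx, dy, dz], [rx, ry, rz]], ...]. A call has 1 to 10 rows; each row shifts and turns the commanded pose from where the row before left it; what a row does not reach is not made up. A row lasts 1/10 s, in which the tool goes at most 50 mm and 8.59 degrees, less where a joint would pass 70% of its speed; a pose out of reach is approached as far as the arm can. A call with a gripper value outside its range is refused whole. The fingers move at their own pace and stop on an object; the grip force is fixed at half the most. Time passes only in rows, so rows that do not move let the fingers close. It gives the time, the measured TCP pose, the force, the opening and the grip force at its end, in the units of the state.
- env.get_state(): the state, without advancing time (a new reading comes with each control period).
- env.snapshot(name): name is "scene" or "top" or "wrist"; returns a dict with "pixels" (400x640x3 uint8, red, green, blue), "fx", "fy", "cx", "cy" (pixels), "R" (3x3) and "t" (3): a world point X has camera coordinates R X + t. Camera axes: x right, y down, z forward; pixel columns grow to the right and rows downward; lengths in m; the calibration is good to about 2 mm. A picture is of the moment at which its call begins. There is no depth.
- env.hand_in(): hands the job in; it is judged then, once.
The state is a dict: "clock": time; "joint_positions": joint angles; "qvel": joint speeds; "joint_efforts": joint torques, N m; "eef_pos": TCP position; "tcp_rot": TCP orientation; "contact_force": force on the tool from outside, world axes, zero at the start; "moment": the same for the moment, N m; "grip_width": opening from 0.0 (shut) to 1.0 (fully open); "finger_force": force on a finger pad.
Only numpy, scipy, OpenCV 4.12 (cv2) and the standard library are available. Lean on these libraries where they do the work, as an engineer would, in place of code of your own. Each camera call takes 0.05 s, during which the arm holds its last target. There are 200 camera calls.

## Task

Get lunch steaming: put every egg from the egg rack and every vegetable from the chopping board onto the wire rack inside the pan; the eggs crack easily, so grip them as lightly as the gripper can and set them down on the rack rather than letting them drop. Then put the glass lid squarely on the pan, and after that start the kitchen timer: it is light and slides about, so push its front button fully in with the timer's back held against the upstand behind it, and leave it standing. Do not disturb the mug, the jar or the pepper mill.

Things in the scene. Friction and masses are not known exactly. Their poses are not given: they have to be found in the camera images.
- pan_rack (a point): centre of the wire rack inside the steel steaming pan, on top of its wires, 42 mm above the pan's underside and 68 mm below its rim. The rack is a square grid of 4 mm wires 26 mm apart along x and y, 224 mm across, filling the pan; this point is over the middle of a grid opening. Room for six items side by side
- pan_rim (a point): centre of the pan's mouth, level with the rim. The pan is round, 240 mm across outside, 224 mm clear inside, 110 mm tall, on the black hob (flush, 3 mm), heavy: it does not move. Two loop handles stand out 40 mm at its -x and +x, 20 mm below the rim
- lid_seat (a point): the pan's glass lid, 248 mm across, 69 mm tall, 0.45 kg, lying knob up on the worktop at the start. This point is on its axis at the underside of its rim flange, which rests on the pan's rim when the lid is on (so it then coincides with pan_rim); below it a plug 212 mm across and 7 mm deep goes into the pan's mouth. z points up out of the knob
- lid_knob (a point): centre of the lid's round black knob, 36 mm across and 28 mm tall (from 14 mm below this point to 13 mm above it), on the lid's axis, 49 mm above lid_seat; 25 mm below this point is the top of the glass dome
- egg1_mid (a point): a hen's egg, 44 mm across at its widest, 57 mm tall, 60 g, brown, breakable; it stands on end in a hole of the egg rack, its centre 19 mm above the rack's top surface, and may be absent. On the wire rack it may stay on end or fall on its side and roll a little. This point is the egg's centre; z runs along its long axis
- egg2_mid (a point): a hen's egg, 44 mm across at its widest, 57 mm tall, 60 g, brown, breakable; it stands on end in a hole of the egg rack, its centre 19 mm above the rack's top surface, and may be absent. On the wire rack it may stay on end or fall on its side and roll a little. This point is the egg's centre; z runs along its long axis
- egg3_mid (a point): a hen's egg, 44 mm across at its widest, 57 mm tall, 60 g, brown, breakable; it stands on end in a hole of the egg rack, its centre 19 mm above the rack's top surface, and may be absent. On the wire rack it may stay on end or fall on its side and roll a little. This point is the egg's centre; z runs along its long axis
- egg4_mid (a point): a hen's egg, 44 mm across at its widest, 57 mm tall, 60 g, brown, breakable; it stands on end in a hole of the egg rack, its centre 19 mm above the rack's top surface, and may be absent. On the wire rack it may stay on end or fall on its side and roll a little. This point is the egg's centre; z runs along its long axis
- corn1_mid (a point): a short piece of corn on the cob, yellow, cylinder 43 mm across and 50 mm tall, about 80 g, standing on its cut end on the chopping board; this point is its centre, z its long axis. May be absent
- corn2_mid (a point): another short piece of corn on the cob, yellow, cylinder 43 mm across and 50 mm tall, about 80 g, standing on its cut end on the chopping board; this point is its centre, z its long axis. May be absent
- potato_mid (a point): a small potato, brown, round from above, 52 mm across at its widest and 46 mm tall, about 90 g, standing on its flat side on the chopping board; this point is its centre, half-way up. May be absent
- egg_rack: pale wooden egg rack, fixed: a plate 42 mm (x) by 214 mm (y), its top 30 mm above the worktop, with four 30 mm holes in a row along y at -78, -26, 26 and 78 mm; origin under its centre at worktop level. Some holes may be empty
- board: wooden chopping board, fixed, 90 mm (x) by 200 mm (y) by 12 mm; the vegetables stand on it in a row along y about 65 mm apart; origin under its centre
- timer: white kitchen timer with a display on its sloping top, loose on the worktop, 0.2 kg, 66 mm deep (x), 84 mm wide (y), 65 mm tall; origin under its centre; its front, with the green button, faces -x of its own frame, its flat back is 33 mm behind the origin at +x
- start_top (a point): centre of the outer face of the timer's round green start button, 26 mm across, 43 mm in front of the timer's origin and 36 mm above the worktop; it is pushed in towards the timer's back
- start (a joint): travel of the start button: 0 out, 0.006 m fully in; it springs back, and takes 1.4 N to begin to move and 4.5 N fully in; the timer alone slides on the worktop at about 1 to 2 N
- upstand: the worktop's fixed upstand, an upright dark strip along the back of the worktop, 18 mm thick (x), 1.9 m long (y), 80 mm tall; origin under its centre, so its front face is 9 mm nearer the robot than the origin
- mug: blue mug, 80 mm across, 90 mm tall, handle at its +y; bystander, origin under its centre
- jar: glass jar with a steel cap, 64 mm across, 85 mm tall; bystander, origin under its centre
- mill: dark wooden pepper mill, 54 mm across, 142 mm tall; bystander, origin under its centre
Things that resemble listed ones, but are neither listed nor needed, are in the scene too. What is shaped like the part that bears lid_seat but green is not meant.

How it is judged:
On the way, in this order (a step that is already met when the one before it is completed fails the run):
1. every egg and vegetable that is there lies on the wire rack in the pan, let go (horizontal distance between each of egg1_mid, egg2_mid, egg3_mid, egg4_mid, corn1_mid, corn2_mid, potato_mid and pan_rack below 0.1 m and z of egg1_mid in the frame of pan_rack between 0.008 and 0.05 m and z of egg2_mid in the frame of pan_rack between 0.008 and 0.05 m and z of egg3_mid in the frame of pan_rack between 0.008 and 0.05 m and z of egg4_mid in the frame of pan_rack between 0.008 and 0.05 m and z of corn1_mid in the frame of pan_rack between 0.008 and 0.05 m and z of corn2_mid in the frame of pan_rack between 0.008 and 0.05 m and z of potato_mid in the frame of pan_rack between 0.008 and 0.05 m and contact force between the fingers and egg1 below 0.1 N and contact force between the fingers and egg2 below 0.1 N and contact force between the fingers and egg3 below 0.1 N and contact force between the fingers and egg4 below 0.1 N and contact force between the fingers and corn1 below 0.1 N and contact force between the fingers and corn2 below 0.1 N and contact force between the fingers and potato below 0.1 N), for 0.3 s.
2. then the lid sits squarely on the pan, let go (horizontal distance between lid_seat and pan_rim below 0.014 m and z of lid_seat in the frame of pan_rim between -0.006 and 0.004 m and angle between lid_seat's own z axis and vertical below 0.05 rad and contact force between the fingers and lid below 0.1 N), for 0.3 s.
3. then the start button is pushed in at least 4.5 mm of its 6 mm while the timer's back bears on the upstand (value of joint start above 0.0045 m and contact force between timer and upstand above 1 N), for 0.05 s.
At the end, for the whole second after the job is handed in: every egg and vegetable present is on the wire rack (within 100 mm of the pan's axis, 8 to 50 mm above the wires), the lid sits on the pan (within 14 mm of its axis, 4 mm of fully down, level to 0.05 rad), and the timer stands upright (0.1 rad); all at rest (horizontal distance between each of egg1_mid, egg2_mid, egg3_mid, egg4_mid, corn1_mid, corn2_mid, potato_mid and pan_rack below 0.1 m and z of egg1_mid in the frame of pan_rack between 0.008 and 0.05 m and z of egg2_mid in the frame of pan_rack between 0.008 and 0.05 m and z of egg3_mid in the frame of pan_rack between 0.008 and 0.05 m and z of egg4_mid in the frame of pan_rack between 0.008 and 0.05 m and z of corn1_mid in the frame of pan_rack between 0.008 and 0.05 m and z of corn2_mid in the frame of pan_rack between 0.008 and 0.05 m and z of potato_mid in the frame of pan_rack between 0.008 and 0.05 m and horizontal distance between lid_seat and pan_rim below 0.014 m and z of lid_seat in the frame of pan_rim between -0.006 and 0.004 m and angle between lid_seat's own z axis and vertical below 0.05 rad and angle between timer's own z axis and vertical below 0.1 rad and height (world z) of timer below 0.01 m and linear speed of each of lid, timer below 0.02 m/s and linear speed of each of egg1, egg2, egg3, egg4, corn1, corn2, potato below 0.05 m/s); the robot touches nothing.
It fails at once if an egg is squeezed by the two fingers with more than 70 N together (35 N a side) (contact force between the fingers and egg1 above 70 N or contact force between the fingers and egg2 above 70 N or contact force between the fingers and egg3 above 70 N or contact force between the fingers and egg4 above 70 N).
It fails at once if an egg is dropped: it falls free by more than about 4 cm (0.9 m/s with no finger on it) ((linear speed of egg1 above 0.9 m/s and contact force between the fingers and egg1 below 0.05 N) or (linear speed of egg2 above 0.9 m/s and contact force between the fingers and egg2 below 0.05 N) or (linear speed of egg3 above 0.9 m/s and contact force between the fingers and egg3 below 0.05 N) or (linear speed of egg4 above 0.9 m/s and contact force between the fingers and egg4 below 0.05 N)).
It fails at once if the mug, jar or mill is moved by more than 25 mm or knocked over (distance of any of mug, jar, mill from where it was at the start of the episode above 0.025 m or angle between any of mug, jar, mill's own z axis and vertical above 0.4 rad).
Of egg1, egg2, egg3, egg4 only 3 to 4 are there at a start; the rules pass over those that are not, and their reading is None.
Of corn1, corn2, potato only 1 to 2 are there at a start; the rules pass over those that are not, and their reading is None.
At some moment in a run one of timer, lid may be knocked a few centimetres aside while the robot is not near it.
It also fails if it takes over 210 s, if anything falls off the work surface, if the arm or the gripper's body presses on something with over 40 N, if the wrist force passes 120 N, or if a joint passes its speed limit or range.

## Working session

There is one attempt and no reset: what is moved stays moved. The work goes in short steps, Python scripts to look and compute and a tool call to move; the robot and the scene stay as the last step left them, time stands still between calls to the robot, and variables do not carry over. Pictures are saved under pics/ and viewed, at most 14 in all, crops included, and the job is handed in when it is done.

Besides the shell and the picture viewer there is one more tool, called after "Call:" as name([rows], argument=value, ...), one row to a line, values as JSON. jog_arm: Moves the arm, as the interface text tells. Its arguments: {"type":"object","properties":{"targets":{"type":"array"}},"required":["targets"]}

```bash
mkdir -p pics
cat > h.py <<'E'
import numpy as np, cv2
from workcell import env
def snap(cam,name,crop=None,scale=1):
    s=env.snapshot(cam); p=s["pixels"][:,:,::-1]
    np.savez(f"pics/{name}.npz",**{k:np.array(v) for k,v in s.items()})
    if crop: p=p[crop[1]:crop[3],crop[0]:crop[2]]
    cv2.imwrite(f"pics/{name}.png",cv2.resize(p,None,fx=scale,fy=scale,interpolation=cv2.INTER_CUBIC)); return s
def pt(s,u,v,z):
    R=np.array(s["R"]);t=np.array(s["t"]);c=-R.T@t
    d=R.T@np.array([(u-s["cx"])/s["fx"],(v-s["cy"])/s["fy"],1]); return c+d*(z-c[2])/d[2]
def px(s,X):
    q=np.array(s["R"])@np.array(X)+np.array(s["t"]); return np.array([s["fx"]*q[0]/q[2]+s["cx"],s["fy"]*q[1]/q[2]+s["cy"]])
def load(n): return dict(np.load(f"pics/{n}.npz"))
E
python3 - <<'E'
from h import *
for c in("top","scene"):
    s=snap(c,c+"0",scale=1.25); print(c,s["fx"],s["cx"],s["cy"],-np.array(s["R"]).T@s["t"],np.round(s["R"],3).tolist())
print(env.grasp_offset,env.get_state())
E
```

```text
top 368.71858487889585 315.14395432747676 196.61778622264953 [0.32397545 0.05510944 1.42172873] [[-0.001, -1.0, -0.013], [-0.983, 0.004, -0.182], [0.182, 0.012, -0.983]]
scene 484.65977545335113 319.7733451647556 197.92790596587724 [1.36488644 0.80024432 1.03811628] [[-0.693, 0.72, 0.018], [0.462, 0.464, -0.756], [-0.553, -0.516, -0.654]]
0.0188 {'clock': 0.1, 'joint_positions': array([ 1.18497916e+00,  3.20198551e-01,  1.56555273e+00,  2.04088319e-05,
        1.25743249e+00, -1.99851641e-02]), 'qvel': array([ 3.90577073e-04, -3.62750876e-03, -3.26896881e-03, -1.71777677e-04,
       -8.19555943e-05, -3.66506343e-04]), 'joint_efforts': array([-6.45148157e-04, -4.13333702e+01, -2.32509488e+01,  7.28291622e-02,
        4.21066827e-02, -3.78830168e-05]), 'eef_pos': array([0.20550279, 0.53652477, 0.21322294]), 'tcp_rot': array([-5.71396259e-01, -3.08884620e+00,  2.44165038e-03]), 'contact_force': array([-0.16625852,  0.152203  , -0.71170323]), 'moment': array([ 0.03371345, -0.04632378, -0.01162631]), 'finger_force': 0.0, 'grip_width': 0.9982170723416556}
```

View pics/top0.png

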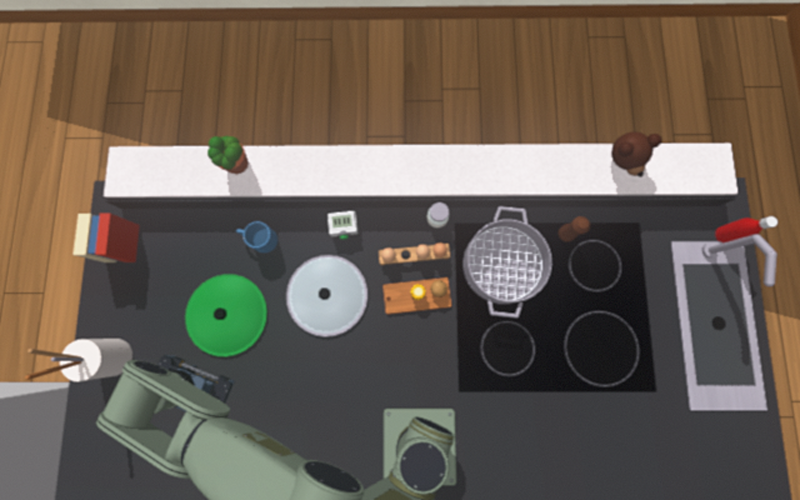

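View pics/scene0.png

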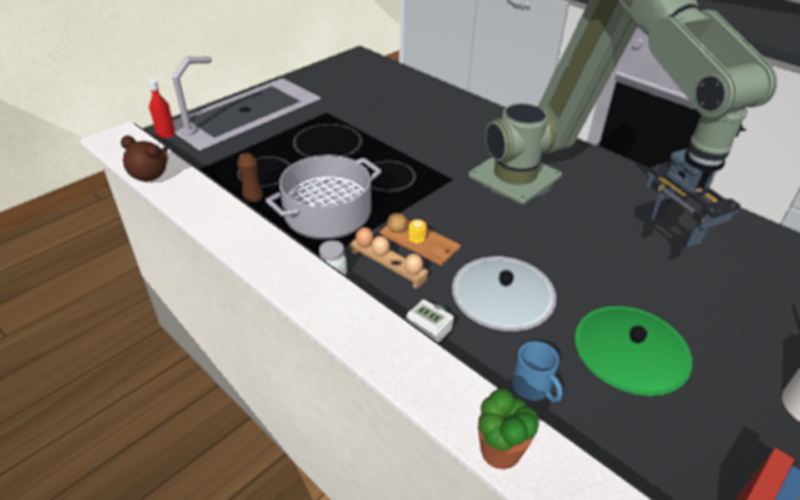

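The top view shows 3 eggs in the rack (hole at about (405,254) is empty), one corn at (418,292), one potato at (438,288), the pan at (507,262), the clear lid at (326,295), and the timer at (342,222). I'll crop closer for accurate positions.

Run:
```python
from h import *
p=cv2.imread("pics/top0.png"); s=load("top0")
q=s["pixels"][:,:,::-1]
cv2.imwrite("pics/c1.png",cv2.resize(q[155:275,215:375],None,fx=5,fy=5,interpolation=cv2.INTER_CUBIC))
cv2.imwrite("pics/c2.png",cv2.resize(q[150:270,350:480],None,fx=5,fy=5,interpolation=cv2.INTER_CUBIC))
```

```text
(no output)
```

View pics/c1.png

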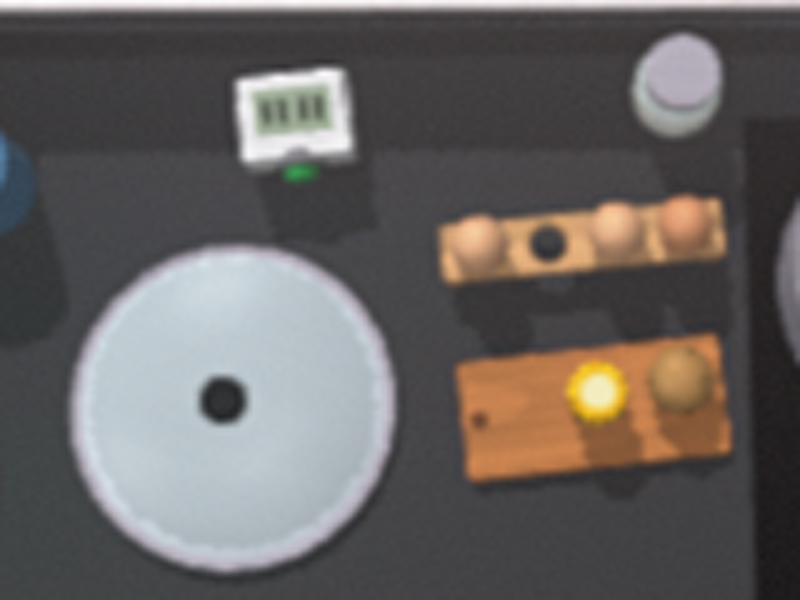

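View pics/c2.png

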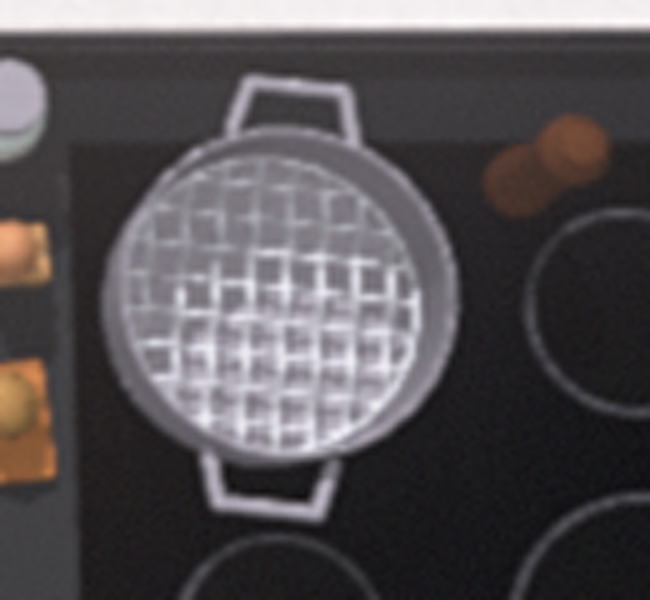

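Eggs sit at crop (477,243), (617,229), (685,223). Other crop positions: corn top (597,391), potato (680,379), lid rim centre (233,407) and knob (223,400), timer button (299,173). In the second crop the pan rim centre is about (281,296).

Run:
```python
from h import *
s=load("top0")
a=lambda u,v,z,o=(215,155):np.round(pt(s,o[0]+u/5-.4,o[1]+v/5-.4,z)*1000,1)[:2]
for n,u,v,z in[("eggA",477,243,.049),("eggB",617,229,.049),("eggC",685,223,.049),("rackc1",440,227,.03),("rackc2",718,200,.03),("rackc3",725,255,.03),("rackc4",447,282,.03),("corn",597,391,.062),("potato",680,379,.035),("lidrim",233,407,.009),("lidL",72,407,.009),("lidR",395,407,.009),("knob",223,400,.069),("btn",299,173,.036),("tA",238,80,.065),("tB",345,70,.065),("tC",355,155,.05),("tD",243,165,.05),("jar",684,72,.085)]: print(n,a(u,v,z))
o=(350,150)
for n,u,v,z in[("pan",281,296,.113),("panL",103,296,.113),("panR",458,296,.113),("panT",281,126,.113),("panB",281,465,.113),("h1",300,80,.093),("h2",268,518,.093),("mill",573,148,.142)]: print(n,a(u,v,z,o))
# upstand front edge approx
```

```text
eggA [553.2  91.7]
eggB [563.6 -14. ]
eggC [568.  -65.4]
rackc1 [568.9 120.6]
rackc2 [589.2 -92.7]
rackc3 [546.4 -97.1]
rackc4 [526.3 115.1]
corn [440.3   2.9]
potato [451.4 -60.6]
lidrim [433.3 279.5]
lidL [433.6 403.2]
lidR [433.  155.4]
knob [433.8 277.5]
btn [610.4 229. ]
tA [676.8 273.1]
tB [684.2 191.8]
tC [621.3 184.7]
tD [613.9 270. ]
jar [676.1 -63.7]
pan [ 521.  -252.7]
panL [ 521.4 -125.6]
panR [ 520.6 -378.8]
panT [ 646.  -258.5]
panB [ 400.8 -247.2]
h1 [ 686. -279.]
h2 [ 364.6 -240.9]
mill [ 621.9 -457.1]
```

Call:
jog_arm([
  [70,[20,-45,0],[0,0,-0.11]],
  [70,[20,-45,0],[0,0,-0.11]],
  [70,[20,-45,0],[0,0,-0.11]],
  [70,[20,-45,0],[0,0,-0.11]],
  [70,[20,-45,0],[0,0,-0.11]],
  [70,[20,-45,0],[0,0,-0.11]],
  [70,[20,-45,0],[0,0,-0.11]],
  [70,[20,-45,0],[0,0,-0.11]],
  [70,[20,-45,0],[0,0,-0.11]],
  [70,[20,-45,0],[0,0,-0.11]],
])

```text
clock: 1.1
eef_pos: [0.4059, 0.085, 0.2139]
tcp_rot: [2.107, 2.33, 0.0]
contact_force: [0.9, 1.4, -0.2]
grip_width: 0.765
finger_force: 0.0
```

Call:
jog_arm([
  [70,[17,-40,0],[0,0,0]],
  [70,[17,-40,0],[0,0,0]],
  [70,[0,0,0],[0,0,0]],
  [70,[0,0,0],[0,0,0]],
])

```text
clock: 1.5
eef_pos: [0.4394, 0.0065, 0.2135]
tcp_rot: [-2.104, -2.331, 0.001]
contact_force: [-0.2, -0.5, 0.3]
grip_width: 0.765
finger_force: 0.0
```

Run:
```python
from h import *
s=snap("wrist","w1",scale=1.25)
for n,X in dict(eggB=(.562,-.014,.049),eggC=(.567,-.066,.049),corn=(.440,.003,.062),potato=(.451,-.0606,.058)).items(): print(n,px(s,X)*1.25)
print(env.get_state()["eef_pos"],env.get_state()["tcp_rot"])
```

```text
eggB [516.73181571 260.69721134]
eggC [511.708978   307.19339662]
corn [400.07519612 235.90060841]
potato [404.30119965 295.70824688]
[0.43908377 0.00730089 0.21358058] [-2.10168097e+00 -2.33319776e+00  6.19674104e-04]
```

View pics/w1.png

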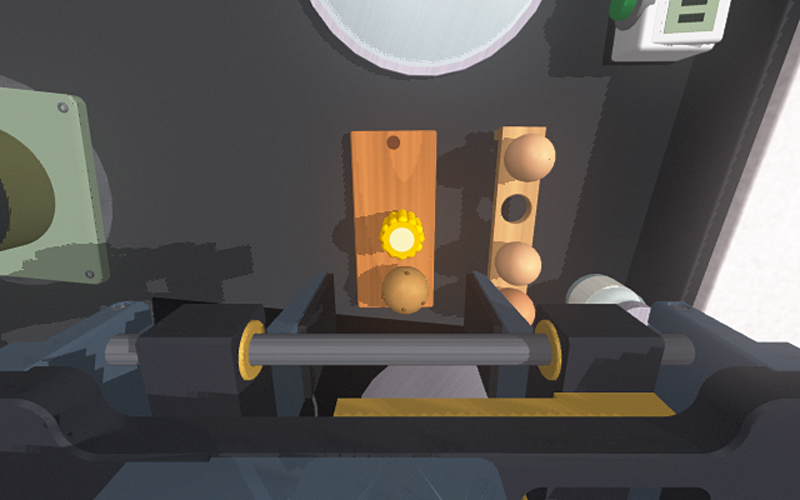

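The corn is at (402,238) and the potato at (405,290), both matching the prediction to about 2 mm. I'll take the corn first and use it to test how grip force depends on the commanded opening.

Call:
jog_arm([
  [70,[0,-5,-40],[0,0,0]],
  [70,[0,0,-40],[0,0,0]],
  [70,[0,0,-40],[0,0,0]],
  [70,[0,0,-40],[0,0,0]],
  [70,[0,0,-20],[0,0,0]],
  [70,[0,0,-12],[0,0,0]],
  [70,[0,0,0],[0,0,0]],
  [44,[0,0,0],[0,0,0]],
  [44,[0,0,0],[0,0,0]],
  [44,[0,0,0],[0,0,0]],
])

```text
clock: 2.55
eef_pos: [0.4403, 0.0023, 0.0229]
tcp_rot: [2.1, 2.334, 0.002]
contact_force: [0.7, 0.7, 0.6]
grip_width: 0.536
finger_force: 0.0
```

Call:
jog_arm([
  [42,[0,0,0],[0,0,0]],
  [42,[0,0,0],[0,0,0]],
  [42,[0,0,0],[0,0,0]],
])

```text
clock: 2.85
eef_pos: [0.4405, 0.0021, 0.0227]
tcp_rot: [2.101, 2.334, 0.003]
contact_force: [-0.4, 1.0, 6.8]
grip_width: 0.467
finger_force: 30.0
```

Call:
jog_arm([
  [40,[0,0,0],[0,0,0]],
  [40,[0,0,0],[0,0,0]],
  [40,[0,0,0],[0,0,0]],
])

```text
clock: 3.15
eef_pos: [0.4405, 0.0021, 0.0227]
tcp_rot: [2.101, 2.334, 0.003]
contact_force: [1.0, 1.3, 5.5]
grip_width: 0.468
finger_force: 30.0
```

Call:
jog_arm([
  [40,[0,0,40],[0,0,0]],
  [40,[0,0,45],[0,0,0]],
  [40,[0,0,45],[0,0,0]],
  [40,[0,0,48],[0,0,0]],
  [40,[8,-43,0],[0,0,-0.11]],
  [40,[8,-43,0],[0,0,-0.11]],
  [40,[8,-43,0],[0,0,0]],
  [40,[8,-43,0],[0,0,0]],
  [40,[5,-45,0],[0,0,0]],
  [40,[0,0,0],[0,0,0]],
])

```text
clock: 4.15
eef_pos: [0.4768, -0.2198, 0.1993]
tcp_rot: [2.35, 2.083, -0.003]
contact_force: [-0.5, 1.0, -1.4]
grip_width: 0.467
finger_force: 30.0
```

Run:
```python
from h import *
s=snap("wrist","w2",scale=1.25); t=snap("top","t2")
st=env.get_state();print(st["eef_pos"],st["tcp_rot"],st["grip_width"])
C=np.array([.522,-.2525,.113])
for r in(.112,.12):
  print(r,[np.round(px(s,C+[r*np.cos(a),r*np.sin(a),0])*1.25).astype(int).tolist() for a in np.arange(0,6.28,np.pi/6)])
g=t["pixels"][:,:,::-1][150:270,350:480]
cv2.imwrite("pics/t2.png",cv2.resize(g,None,fx=4,fy=4,interpolation=cv2.INTER_CUBIC))
# top-view check overlay of rim on the initial picture
o=load("top0");im=cv2.resize(o["pixels"][:,:,::-1][150:270,350:480],None,fx=5,fy=5,interpolation=cv2.INTER_CUBIC)
pl=lambda X:tuple(int(v) for v in (px(o,X)-[350,150]+.4)*5)
for a in np.arange(0,6.28,.1): cv2.circle(im,pl(C+[.12*np.cos(a),.12*np.sin(a),0]),2,(0,0,255),-1);cv2.circle(im,pl(C+[.112*np.cos(a),.112*np.sin(a),-.068]),2,(0,255,0),-1)
c,sn=np.cos(-.117),np.sin(-.117)
for i in range(-3,4):
  for j in range(-3,4):
    x,y=.026*i,.026*j; cv2.circle(im,pl([C[0]+c*x-sn*y,C[1]+sn*x+c*y,.045]),2,(255,0,255),-1)
big=np.zeros((600,800,3),np.uint8);w=cv2.imread("pics/w2.png")[:,:]
cv2.imwrite("pics/ov.png",im)
```

```text
[ 0.47590984 -0.21552861  0.19920921] [-2.34637281e+00 -2.08582665e+00  7.05215689e-04] 0.46534042232920864
0.112 [[601, 268], [584, 200], [529, 150], [449, 138], [374, 170], [329, 230], [322, 299], [352, 357], [405, 392], [469, 400], [532, 379], [580, 333]]
0.12 [[612, 267], [594, 194], [534, 140], [448, 127], [367, 160], [319, 226], [313, 300], [344, 362], [401, 399], [469, 407], [536, 385], [588, 336]]
```

View pics/ov.png

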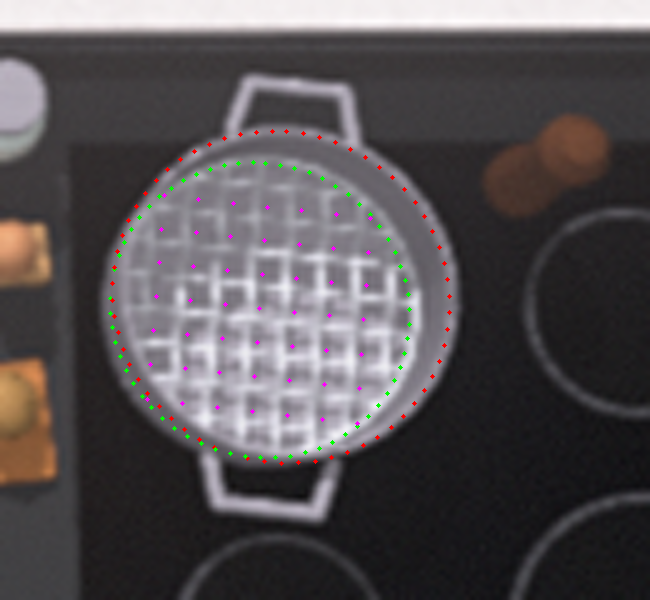

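View pics/w2.png

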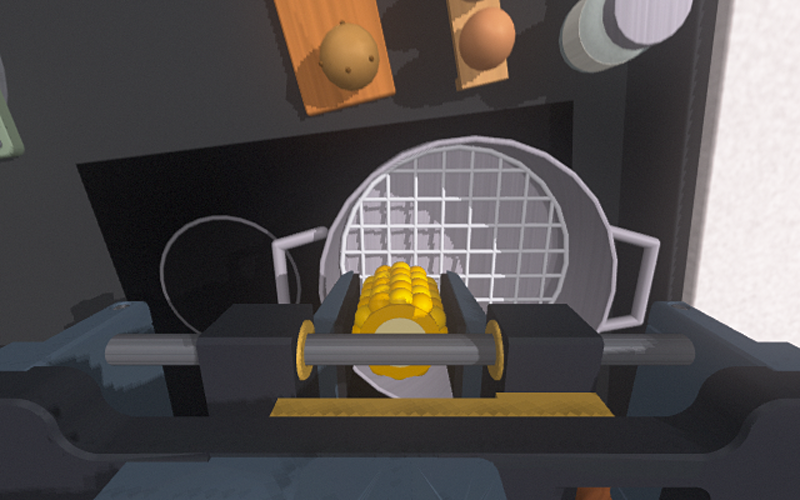

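The pan looks about 3 to 5 mm further along +x and -y than I estimated: the top of its rim is at wrist row ~136, against 127 predicted. Wires run along the image axes, so the tool yaw agrees with the grid. Next I'll check the wire phase numerically.

Run:
```python
from h import *
s=load("w2");C=np.array([.5245,-.2565,.043]);c,sn=np.cos(-.117),np.sin(-.117)
P=lambda x,y:np.round(px(s,C+[c*x-sn*y,sn*x+c*y,0])*1.25).astype(int).tolist()
print("vert at y=.052",[P(x/1000,.052) for x in(-65,-39,-13,13,39,65)])
print("horiz at x=0",[P(0,y/1000) for y in(91,65,39,13)], "edge",P(0,.112))
g=s["pixels"].mean(2)
print("row ~200*:",[ (i*1.25) for i in range(275,450) if g[168:172,i].mean()>g[168:172,i-2:i+3].mean(0).mean()+8])
im=s["pixels"][:,:,::-1][100:250,250:490]; 
cv2.imwrite("pics/w2c.png",cv2.resize(im,None,fx=3,fy=3))
for x,y in [(-48,32),(-48,-32),(26,-52),(26,0),(26,52)]:
  x/=1000;y/=1000; print(x,y,np.round((C+[c*x-sn*y,sn*x+c*y,0])*1000))
```

```text
vert at y=.052 [[385, 209], [412, 209], [440, 209], [467, 209], [494, 209], [521, 209]]
horiz at x=0 [[455, 167], [454, 195], [453, 222], [451, 248]] edge [456, 144]
row ~200*: [343.75, 351.25, 352.5, 353.75, 355.0, 360.0, 361.25, 377.5, 387.5, 388.75, 402.5, 408.75, 415.0, 416.25, 425.0, 441.25, 442.5, 443.75, 468.75, 470.0, 496.25, 497.5, 522.5, 523.75, 525.0, 550.0, 551.25, 552.5, 557.5, 558.75, 560.0, 561.25]
-0.048 0.032 [ 481. -219.   43.]
-0.048 -0.032 [ 473. -283.   43.]
0.026 -0.052 [ 544. -311.   43.]
0.026 0.0 [ 550. -260.   43.]
0.026 0.052 [ 556. -208.   43.]
```

View pics/w2c.png

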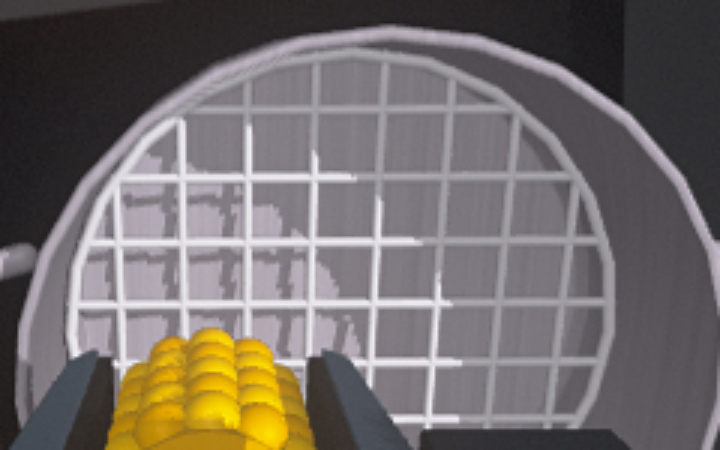

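Wrist image gives the grid centre as about (527,-259). Lowering the corn now.

Call:
jog_arm([
  [40,[5,-6,-35],[0,0,0]],
  [40,[0,0,-40],[0,0,0]],
  [40,[0,0,-40],[0,0,0]],
  [40,[0,0,-20],[0,0,0]],
  [40,[0,0,-8],[0,0,0]],
  [40,[0,0,0],[0,0,0]],
  [40,[0,0,0],[0,0,0]],
])

```text
clock: 4.95
eef_pos: [0.4821, -0.2202, 0.0577]
tcp_rot: [2.343, 2.091, 0.001]
contact_force: [0.0, -0.2, -1.0]
grip_width: 0.466
finger_force: 30.0
```

Call:
jog_arm([
  [58,[0,0,0],[0,0,0]],
  [58,[0,0,0],[0,0,0]],
  [58,[0,0,0],[0,0,0]],
  [58,[0,0,30],[0,0,0]],
  [58,[0,0,40],[0,0,0]],
  [58,[0,0,40],[0,0,0]],
  [70,[-10,40,20],[0,0,0.11]],
  [70,[-10,40,0],[0,0,0.11]],
  [70,[-8,40,0],[0,0,0]],
  [70,[-3,39,0],[0,0,0]],
])

```text
clock: 5.95
eef_pos: [0.4497, -0.0607, 0.1874]
tcp_rot: [2.103, 2.334, 0.001]
contact_force: [2.2, 0.4, 0.9]
grip_width: 0.77
finger_force: 0.0
```

Call:
jog_arm([
  [75,[0,0,-40],[0,0,0]],
  [75,[0,0,-40],[0,0,0]],
  [75,[0,0,0],[0,0,0]],
  [75,[0,0,0],[0,0,0]],
])

```text
clock: 6.35
eef_pos: [0.4509, -0.0621, 0.1074]
tcp_rot: [-2.102, -2.334, 0.0]
contact_force: [1.1, -0.3, -0.1]
grip_width: 0.824
finger_force: 0.0
```

Call:
jog_arm([
  [75,[0,0,-40],[0,0,0]],
  [75,[0,0,-30],[0,0,0]],
  [75,[0,0,-18],[0,0,0]],
  [75,[0,0,0],[0,0,0]],
  [46,[0,0,0],[0,0,0]],
  [46,[0,0,0],[0,0,0]],
  [46,[0,0,0],[0,0,0]],
  [46,[0,0,0],[0,0,0]],
  [46,[0,0,0],[0,0,0]],
  [46,[0,0,0],[0,0,0]],
])

```text
clock: 7.35
eef_pos: [0.4518, -0.0623, 0.0203]
tcp_rot: [2.1, 2.333, 0.002]
contact_force: [-0.8, -0.3, 7.0]
grip_width: 0.551
finger_force: 30.0
```

Call:
jog_arm([
  [46,[0,0,40],[0,0,0]],
  [46,[0,0,45],[0,0,0]],
  [46,[0,0,45],[0,0,0]],
  [46,[0,0,31],[0,0,0]],
  [46,[4,-45,0],[0,0,-0.11]],
  [46,[5,-45,0],[0,0,-0.11]],
  [46,[5,-45,0],[0,0,0]],
  [46,[5,-45,0],[0,0,0]],
  [46,[4,-43,0],[0,0,0]],
  [46,[0,0,0],[0,0,0]],
])

```text
clock: 8.35
eef_pos: [0.474, -0.2898, 0.1798]
tcp_rot: [2.348, 2.083, -0.002]
contact_force: [0.6, 0.8, -0.9]
grip_width: 0.55
finger_force: 30.0
```

Call:
jog_arm([
  [46,[0,0,-40],[0,0,0]],
  [46,[0,0,-40],[0,0,0]],
  [46,[0,0,-30],[0,0,0]],
  [46,[0,0,-14],[0,0,0]],
  [46,[0,0,-2],[0,0,0]],
  [46,[0,0,0],[0,0,0]],
  [46,[0,0,0],[0,0,0]],
])

```text
clock: 9.05
eef_pos: [0.4738, -0.2846, 0.0542]
tcp_rot: [2.345, 2.09, 0.0]
contact_force: [0.2, -0.8, -0.7]
grip_width: 0.55
finger_force: 30.0
```

Call:
jog_arm([
  [62,[0,0,0],[0,0,0]],
  [62,[0,0,0],[0,0,0]],
  [62,[0,0,0],[0,0,0]],
  [62,[0,0,0],[0,0,0]],
  [62,[0,0,30],[0,0,0]],
  [62,[0,0,40],[0,0,0]],
  [62,[0,0,40],[0,0,0]],
  [62,[0,0,20],[0,0,0]],
  [62,[0,0,0],[0,0,0]],
])

```text
clock: 9.95
eef_pos: [0.4754, -0.2862, 0.1876]
tcp_rot: [2.34, 2.085, 0.003]
contact_force: [0.2, -0.2, -0.6]
grip_width: 0.683
finger_force: 0.0
```

Call:
jog_arm([
  [62,[18,44,0],[0,0,0.11]],
  [62,[18,44,0],[0,0,0.11]],
  [62,[18,44,0],[0,0,0]],
  [62,[19,44,0],[0,0,0]],
  [62,[19,43,0],[0,0,0]],
  [62,[0,0,0],[0,0,0]],
  [62,[0,0,0],[0,0,0]],
  [62,[0,0,0],[0,0,0]],
])

```text
clock: 10.75
eef_pos: [0.5648, -0.0668, 0.183]
tcp_rot: [-2.102, -2.333, 0.002]
contact_force: [-0.2, 0.8, 0.3]
grip_width: 0.681
finger_force: 0.0
```

Run:
```python
from h import *
a=load("w1");b=load("w2")
print("B",pt(a,518/1.25,263/1.25,.049),"A",pt(a,530/1.25,158/1.25,.049),"C",pt(b,487/1.25,40/1.25,.049),"potato chk",pt(b,350/1.25,57/1.25,.035))
s=snap("wrist","w3",scale=1.25)
st=env.get_state();print(st["eef_pos"],st["tcp_rot"])
im=cv2.imread("pics/w3.png"); d=np.array(px(s,(.567,-.066,.049))*1.25); print(d)
for X in[(.567,-.066,.049),(.562,-.014,.049),(.552,.090,.049)]:
  for k in np.arange(0,6.28,.3):
    u=px(s,np.array(X)+[.022*np.cos(k),.022*np.sin(k),0])*1.25; cv2.circle(im,tuple(int(v) for v in u),1,(0,255,0),-1)
cv2.imwrite("pics/w3.png",im)
```

```text
B [ 0.56378779 -0.01631737  0.049     ] A [0.55428835 0.08760377 0.049     ] C [ 0.56808657 -0.0666374   0.049     ] potato chk [ 0.45251402 -0.06230958  0.035     ]
[ 0.56489067 -0.06715756  0.18329729] [-2.10288735e+00 -2.33272675e+00  1.71110134e-03]
[402.38180137 236.15834639]
```

View pics/w3.png

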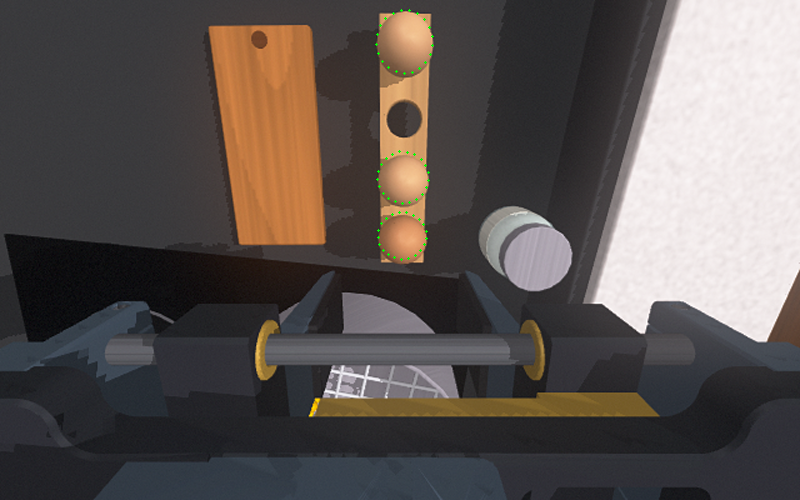

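Call:
jog_arm([
  [62,[2,0,-40],[0,0,0]],
  [62,[0,0,-40],[0,0,0]],
  [62,[0,0,-40],[0,0,0]],
  [62,[0,0,-20],[0,0,0]],
  [56,[0,0,-10],[0,0,0]],
  [52,[0,0,-4],[0,0,0]],
  [50,[0,0,0],[0,0,0]],
  [48,[0,0,0],[0,0,0]],
  [48,[0,0,0],[0,0,0]],
])

```text
clock: 11.7
eef_pos: [0.5686, -0.0662, 0.0312]
tcp_rot: [2.1, 2.333, 0.002]
contact_force: [0.1, -0.3, 0.4]
grip_width: 0.531
finger_force: 0.0
```

Call:
jog_arm([
  [47,[0,0,0],[0,0,0]],
  [46,[0,0,0],[0,0,0]],
  [45,[0,0,0],[0,0,0]],
  [44,[0,0,0],[0,0,0]],
  [43.5,[0,0,0],[0,0,0]],
  [43,[0,0,0],[0,0,0]],
  [43,[0,0,0],[0,0,0]],
])

```text
clock: 12.4
eef_pos: [0.5669, -0.066, 0.0299]
tcp_rot: [-2.101, -2.334, 0.002]
contact_force: [-3.2, -1.5, 4.1]
grip_width: 0.476
finger_force: 12.7
```

Call:
jog_arm([
  [43,[0,0,20],[0,0,0]],
  [43,[0,0,35],[0,0,0]],
  [43,[0,0,40],[0,0,0]],
  [43,[0,0,40],[0,0,0]],
  [43,[0,0,24],[0,0,0]],
  [43,[-3,-40,0],[0,0,-0.11]],
  [43,[-4,-40,0],[0,0,-0.11]],
  [43,[-4,-40,0],[0,0,0]],
  [43,[-4,-40,0],[0,0,0]],
  [43,[-4,-40,0],[0,0,0]],
])

```text
clock: 13.4
eef_pos: [0.5494, -0.2678, 0.1889]
tcp_rot: [2.344, 2.089, 0.002]
contact_force: [1.1, -0.5, -0.9]
grip_width: 0.476
finger_force: 12.7
```

Call:
jog_arm([
  [43,[-3,-30,0],[0,0,0]],
  [43,[0,-18,0],[0,0,0]],
  [43,[0,0,0],[0,0,0]],
  [43,[0,0,-30],[0,0,0]],
  [43,[0,0,-40],[0,0,0]],
  [43,[0,0,-30],[0,0,0]],
  [43,[0,0,-20],[0,0,0]],
  [43,[0,0,-10],[0,0,0]],
  [43,[0,0,-3],[0,0,0]],
  [43,[0,0,0],[0,0,0]],
])

```text
clock: 14.4
eef_pos: [0.5464, -0.3137, 0.0565]
tcp_rot: [2.344, 2.09, 0.001]
contact_force: [0.1, 0.0, -0.7]
grip_width: 0.472
finger_force: 12.7
```

Step down gently, watching the force.

Call:
jog_arm([
  [43,[0,0,-1],[0,0,0]],
  [43,[0,0,-1],[0,0,0]],
  [43,[0,0,-1],[0,0,0]],
  [43,[0,0,0],[0,0,0]],
])

```text
clock: 14.8
eef_pos: [0.5457, -0.3141, 0.0533]
tcp_rot: [2.345, 2.09, 0.0]
contact_force: [-0.2, 0.2, -1.0]
grip_width: 0.475
finger_force: 12.7
```

Call:
jog_arm([
  [43,[0,0,-1],[0,0,0]],
  [43,[0,0,-1],[0,0,0]],
  [43,[0,0,0],[0,0,0]],
])

```text
clock: 15.1
eef_pos: [0.5459, -0.314, 0.0514]
tcp_rot: [2.345, 2.09, 0.001]
contact_force: [0.0, 1.6, 3.5]
grip_width: 0.472
finger_force: 12.7
```

Call:
jog_arm([
  [44,[0,0,0],[0,0,0]],
  [45,[0,0,0],[0,0,0]],
  [48,[0,0,0],[0,0,0]],
  [54,[0,0,0],[0,0,0]],
  [58,[0,0,0],[0,0,0]],
  [58,[0,0,0],[0,0,0]],
  [58,[0,0,20],[0,0,0]],
  [58,[0,0,40],[0,0,0]],
  [58,[0,0,40],[0,0,0]],
  [58,[0,0,38],[0,0,0]],
])

```text
clock: 16.1
eef_pos: [0.5456, -0.314, 0.1906]
tcp_rot: [2.345, 2.09, 0.0]
contact_force: [0.6, -1.7, -0.1]
grip_width: 0.633
finger_force: 0.0
```

Call:
jog_arm([
  [62,[2,43,0],[0,0,0.11]],
  [62,[2,43,0],[0,0,0.11]],
  [62,[3,43,0],[0,0,0]],
  [62,[3,43,0],[0,0,0]],
  [62,[3,43,0],[0,0,0]],
  [62,[3,43,0],[0,0,0]],
  [62,[1,40,0],[0,0,0]],
  [62,[0,0,-40],[0,0,0]],
  [62,[0,0,-30],[0,0,0]],
])

```text
clock: 17.0
eef_pos: [0.5626, -0.0145, 0.1183]
tcp_rot: [2.098, 2.337, 0.001]
contact_force: [0.1, 0.0, -1.1]
grip_width: 0.68
finger_force: 0.0
```

Run:
```python
from h import *
s=snap("wrist","w4",scale=1.25); t=snap("top","t4")
print(env.get_state()["eef_pos"])
im=cv2.imread("pics/w4.png")
for X in[(.568,-.067,.049),(.5635,-.016,.049),(.554,.088,.049)]:
  for k in np.arange(0,6.28,.3):
    u=px(s,np.array(X)+[.022*np.cos(k),.022*np.sin(k),0])*1.25; cv2.circle(im,tuple(int(v) for v in u),1,(0,255,0),-1)
im=cv2.resize(im,(480,300)); g=cv2.resize(t["pixels"][:,:,::-1][150:270,340:480],(700,600))[:, :]
g=cv2.resize(g,(350,300))
cv2.imwrite("pics/p4.png",cv2.resize(np.hstack([im[:, :450],g]),(800,300)))
```

```text
[ 0.55943443 -0.01539659  0.11523097]
```

View pics/p4.png

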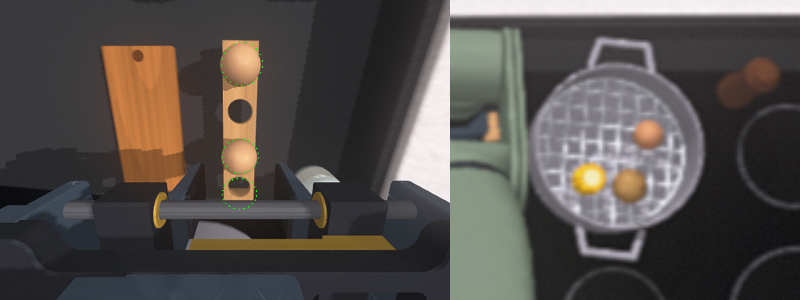

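Wrist view: egg B lies under its predicted ring. Top view: corn, potato and the first egg are on the wire rack, clear of each other.

Call:
jog_arm([
  [62,[0,0,-40],[0,0,0]],
  [62,[0,0,-30],[0,0,0]],
  [56,[0,0,-14],[0,0,0]],
  [52,[0,0,-5],[0,0,0]],
  [50,[0,0,0],[0,0,0]],
  [48,[0,0,0],[0,0,0]],
  [47,[0,0,0],[0,0,0]],
  [46,[0,0,0],[0,0,0]],
  [45,[0,0,0],[0,0,0]],
  [44,[0,0,0],[0,0,0]],
])

```text
clock: 18.1
eef_pos: [0.5623, -0.0161, 0.0302]
tcp_rot: [-2.101, -2.335, 0.001]
contact_force: [-1.7, -0.2, 2.2]
grip_width: 0.483
finger_force: 0.7
```

Call:
jog_arm([
  [43.5,[0,0,0],[0,0,0]],
  [43,[0,0,0],[0,0,0]],
  [43,[0,0,0],[0,0,0]],
])

```text
clock: 18.4
eef_pos: [0.5622, -0.0161, 0.03]
tcp_rot: [-2.101, -2.335, 0.001]
contact_force: [-2.1, -0.7, 3.4]
grip_width: 0.471
finger_force: 12.7
```

Call:
jog_arm([
  [43,[0,0,20],[0,0,0]],
  [43,[0,0,35],[0,0,0]],
  [43,[0,0,40],[0,0,0]],
  [43,[0,0,40],[0,0,0]],
  [43,[0,0,24],[0,0,0]],
  [43,[-2,-40,0],[0,0,-0.11]],
  [43,[-2,-40,0],[0,0,-0.11]],
  [43,[-2,-40,0],[0,0,0]],
  [43,[-2,-40,0],[0,0,0]],
  [43,[-2,-40,0],[0,0,0]],
])

```text
clock: 19.4
eef_pos: [0.5532, -0.2177, 0.1888]
tcp_rot: [2.344, 2.089, 0.002]
contact_force: [1.3, 0.1, -0.8]
grip_width: 0.472
finger_force: 12.7
```

Call:
jog_arm([
  [43,[-1,-30,0],[0,0,0]],
  [43,[0,-17,0],[0,0,0]],
  [43,[0,0,0],[0,0,0]],
  [43,[0,0,-30],[0,0,0]],
  [43,[0,0,-40],[0,0,0]],
  [43,[0,0,-30],[0,0,0]],
  [43,[0,0,-20],[0,0,0]],
  [43,[0,0,-10],[0,0,0]],
  [43,[0,0,-5],[0,0,0]],
  [43,[0,0,0],[0,0,0]],
])

```text
clock: 20.4
eef_pos: [0.5522, -0.2624, 0.0542]
tcp_rot: [2.344, 2.091, 0.001]
contact_force: [0.1, 0.6, -1.4]
grip_width: 0.472
finger_force: 12.7
```

Call:
jog_arm([
  [43,[0,0,-1],[0,0,0]],
  [43,[0,0,-1],[0,0,0]],
  [43,[0,0,0],[0,0,0]],
  [43,[0,0,0],[0,0,0]],
])

```text
clock: 20.8
eef_pos: [0.5519, -0.2632, 0.0524]
tcp_rot: [2.345, 2.089, 0.001]
contact_force: [-0.4, -0.3, 0.2]
grip_width: 0.47
finger_force: 12.7
```

Call:
jog_arm([
  [43,[0,0,-1],[0,0,0]],
  [43,[0,0,-1],[0,0,0]],
  [43,[0,0,0],[0,0,0]],
])

```text
clock: 21.1
eef_pos: [0.5523, -0.2634, 0.0507]
tcp_rot: [2.344, 2.089, 0.001]
contact_force: [-0.5, 0.5, 4.1]
grip_width: 0.47
finger_force: 12.7
```

Call:
jog_arm([
  [44,[0,0,0],[0,0,0]],
  [45,[0,0,0],[0,0,0]],
  [48,[0,0,0],[0,0,0]],
  [54,[0,0,0],[0,0,0]],
  [57,[0,0,0],[0,0,0]],
  [57,[0,0,0],[0,0,0]],
  [57,[0,0,20],[0,0,0]],
  [57,[0,0,40],[0,0,0]],
  [57,[0,0,40],[0,0,0]],
  [57,[0,0,39],[0,0,0]],
])

```text
clock: 22.1
eef_pos: [0.5514, -0.2629, 0.1904]
tcp_rot: [-2.345, -2.09, 0.0]
contact_force: [0.4, -0.5, 0.2]
grip_width: 0.623
finger_force: 0.0
```

Call:
jog_arm([
  [62,[0,44,0],[0,0,0.11]],
  [62,[0,44,0],[0,0,0.11]],
  [62,[0,44,0],[0,0,0]],
  [62,[0,44,0],[0,0,0]],
  [62,[0,44,0],[0,0,0]],
  [62,[0,44,0],[0,0,0]],
  [62,[0,44,0],[0,0,0]],
  [62,[1,43,0],[0,0,0]],
  [62,[0,0,-40],[0,0,0]],
  [62,[0,0,-40],[0,0,0]],
])

```text
clock: 23.1
eef_pos: [0.5535, 0.0897, 0.1092]
tcp_rot: [2.097, 2.336, 0.005]
contact_force: [-0.0, -0.5, -0.5]
grip_width: 0.681
finger_force: 0.0
```

Call:
jog_arm([
  [62,[0,0,-40],[0,0,0]],
  [62,[0,0,-20],[0,0,0]],
  [56,[0,0,-14],[0,0,0]],
  [52,[0,0,-5],[0,0,0]],
  [50,[0,0,0],[0,0,0]],
  [48,[0,0,0],[0,0,0]],
  [47,[0,0,0],[0,0,0]],
  [46,[0,0,0],[0,0,0]],
  [45,[0,0,0],[0,0,0]],
  [44,[0,0,0],[0,0,0]],
])

```text
clock: 24.1
eef_pos: [0.5523, 0.0879, 0.0303]
tcp_rot: [-2.102, -2.335, 0.0]
contact_force: [-0.2, 0.2, 0.1]
grip_width: 0.486
finger_force: 0.5
```

Call:
jog_arm([
  [43.5,[0,0,0],[0,0,0]],
  [43,[0,0,0],[0,0,0]],
  [43,[0,0,0],[0,0,0]],
])

```text
clock: 24.4
eef_pos: [0.5523, 0.0879, 0.0301]
tcp_rot: [-2.101, -2.335, 0.001]
contact_force: [-2.3, 0.3, 3.5]
grip_width: 0.475
finger_force: 12.7
```

Call:
jog_arm([
  [43,[0,0,20],[0,0,0]],
  [43,[0,0,35],[0,0,0]],
  [43,[0,0,40],[0,0,0]],
  [43,[0,0,40],[0,0,0]],
  [43,[0,0,24],[0,0,0]],
  [43,[0,-40,0],[0,0,-0.11]],
  [43,[1,-40,0],[0,0,-0.11]],
  [43,[1,-40,0],[0,0,0]],
  [43,[1,-40,0],[0,0,0]],
  [43,[1,-40,0],[0,0,0]],
])

```text
clock: 25.4
eef_pos: [0.557, -0.1137, 0.1888]
tcp_rot: [2.344, 2.09, 0.001]
contact_force: [1.0, 0.7, -1.2]
grip_width: 0.473
finger_force: 12.7
```

Run:
```python
from h import *
t=snap("top","t5"); w=snap("scene","s5")
g=cv2.resize(t["pixels"][:,:,::-1][160:260,360:470],(440,400),interpolation=cv2.INTER_CUBIC)
f=cv2.resize(w["pixels"][:,:,::-1][110:210,200:310],(440,400),interpolation=cv2.INTER_CUBIC)
cv2.imwrite("pics/p5.png",cv2.resize(np.hstack([g,f]),(800,364)))
```

```text
(no output)
```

View pics/p5.png

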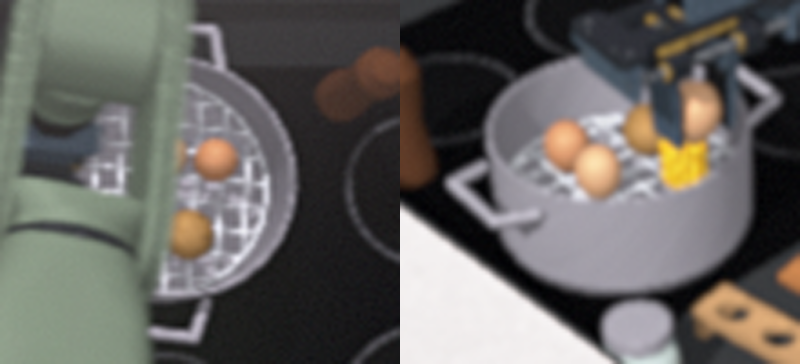

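Both placed eggs stand in the pan at the spots I chose (scene crop (566,145) and (598,170)), and the third spot is free.

Call:
jog_arm([
  [43,[0,-40,0],[0,0,0]],
  [43,[0,-40,0],[0,0,0]],
  [43,[0,-19,0],[0,0,0]],
  [43,[0,0,0],[0,0,0]],
  [43,[0,0,-40],[0,0,0]],
  [43,[0,0,-40],[0,0,0]],
  [43,[0,0,-30],[0,0,0]],
  [43,[0,0,-18],[0,0,0]],
  [43,[0,0,-8],[0,0,0]],
  [43,[0,0,0],[0,0,0]],
])

```text
clock: 26.5
eef_pos: [0.557, -0.2095, 0.0527]
tcp_rot: [-2.344, -2.091, -0.001]
contact_force: [0.9, -0.9, -1.0]
grip_width: 0.476
finger_force: 12.7
```

Call:
jog_arm([
  [43,[0,0,-1],[0,0,0]],
  [43,[0,0,-1],[0,0,0]],
  [43,[0,0,0],[0,0,0]],
  [43,[0,0,0],[0,0,0]],
])

```text
clock: 26.9
eef_pos: [0.5571, -0.2109, 0.0515]
tcp_rot: [2.345, 2.089, 0.001]
contact_force: [0.4, 0.8, 0.9]
grip_width: 0.476
finger_force: 12.8
```

Call:
jog_arm([
  [43,[0,0,-1],[0,0,0]],
  [43,[0,0,0],[0,0,0]],
  [44,[0,0,0],[0,0,0]],
  [45,[0,0,0],[0,0,0]],
  [48,[0,0,0],[0,0,0]],
  [54,[0,0,0],[0,0,0]],
  [57,[0,0,0],[0,0,0]],
  [57,[0,0,0],[0,0,0]],
  [57,[0,0,20],[0,0,0]],
  [57,[0,0,40],[0,0,0]],
])

```text
clock: 27.9
eef_pos: [0.5541, -0.2101, 0.1073]
tcp_rot: [-2.34, -2.085, 0.006]
contact_force: [0.7, -0.8, 0.8]
grip_width: 0.625
finger_force: 0.0
```

Call:
jog_arm([
  [57,[0,0,40],[0,0,0]],
  [57,[0,0,39],[0,0,0]],
  [60,[-10,45,0],[0,0,0]],
  [60,[-10,45,0],[0,0,0]],
  [60,[-10,45,0],[0,0,0]],
  [60,[-10,45,0],[0,0,0]],
  [60,[-10,45,0],[0,0,0]],
  [60,[-15,45,0],[0,0,0]],
  [60,[-15,45,0],[0,0,0]],
  [60,[-15,45,0],[0,0,0]],
])

```text
clock: 28.9
eef_pos: [0.4605, 0.1505, 0.1889]
tcp_rot: [2.346, 2.09, -0.0]
contact_force: [1.3, 0.0, 0.1]
grip_width: 0.656
finger_force: 0.0
```

Run:
```python
from h import *
t=snap("top","t6"); w=snap("wrist","w6")
print(env.get_state()["eef_pos"])
g=cv2.resize(t["pixels"][:,:,::-1][150:270,210:470],(780,360),interpolation=cv2.INTER_CUBIC)
f=cv2.resize(w["pixels"][:,:,::-1][0:260],(585,238))
o=np.zeros((600,780,3),np.uint8);o[:360]=g;o[360:598,:585]=f
cv2.imwrite("pics/p6.png",o)
```

```text
[0.45944683 0.15321912 0.18889426]
```

View pics/p6.png

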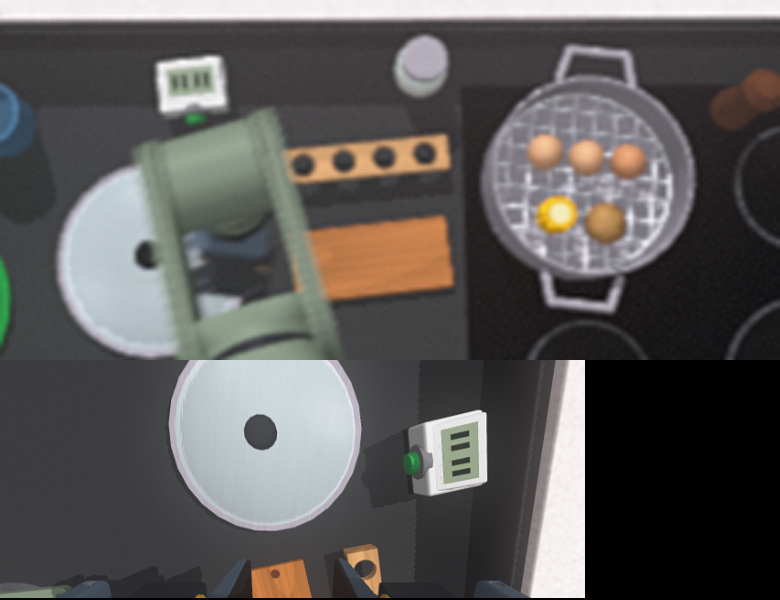

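All five items are inside the pan, and the lid hasn't moved. The knob is at wrist pixel (284,79).

Run:
```python
from h import *
w=load("w6"); s=585/640
print(pt(w,260/s,72/s,.069), "btn",pt(w,412/s,102/s,.036))
print("lid rim L/R/B", pt(w,170/s,67/s,.009),pt(w,361/s,67/s,.009),pt(w,265/s,170/s,.009))
g=w["pixels"].sum(2).astype(int); m=(g<230)[40:120,240:330]; m=cv2.morphologyEx(m.astype(np.uint8),cv2.MORPH_OPEN,np.ones((5,5)))
n,l,st,c=cv2.connectedComponentsWithStats(m);print(st.tolist(),(c+[240,40]).tolist())
```

```text
[0.43642088 0.27528743 0.069     ] btn [0.61335073 0.22574974 0.036     ]
lid rim L/R/B [0.31611554 0.30260198 0.009     ] [0.55975712 0.27550508 0.009     ] [0.41842426 0.15467411 0.009     ]
[[0, 0, 90, 80, 6598], [28, 28, 35, 29, 602]] [[284.6326159442255, 79.0671415580479], [283.04651162790697, 84.24418604651163]]
```

Call:
jog_arm([
  [60,[-9,42,0],[0,0,0]],
  [60,[-9,42,0],[0,0,0]],
  [60,[-8,42,0],[0,0,0]],
  [60,[0,0,0],[0,0,0]],
  [60,[0,0,-40],[0,0,0]],
  [60,[0,0,-40],[0,0,0]],
  [60,[0,0,0],[0,0,0]],
  [60,[0,0,0],[0,0,0]],
])

```text
clock: 29.8
eef_pos: [0.4361, 0.274, 0.1092]
tcp_rot: [2.346, 2.089, -0.002]
contact_force: [0.6, 0.7, -0.0]
grip_width: 0.656
finger_force: 0.0
```

Run:
```python
from h import *
s=load("w6")
w=snap("wrist","w7");print(env.get_state()["eef_pos"])
im=w["pixels"][:,:,::-1].copy()
for k in np.arange(0,6.28,.2):
    for r,z,c in((.018,.069,(0,255,0)),(.124,.009,(0,0,255))):
        u=px(w,np.array([.436,.2755,z])+[r*np.cos(k),r*np.sin(k),0]);cv2.circle(im,tuple(int(v) for v in u),1,c,-1)
cv2.imwrite("pics/w7.png",im)
```

```text
[0.43699728 0.27473437 0.11039157]
```

View pics/w7.png

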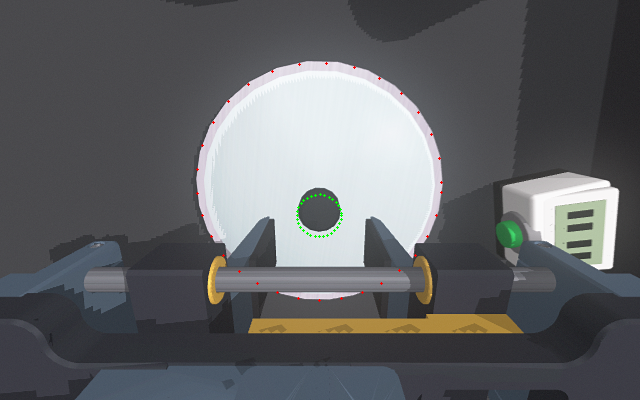

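The red rim ring matches the lid, but the knob looks slightly further along +y than its green ring. I'll shift +3 mm and grip.

Call:
jog_arm([
  [60,[-1,3,-30],[0,0,0]],
  [60,[0,0,-26],[0,0,0]],
  [50,[0,0,-12],[0,0,0]],
  [44,[0,0,0],[0,0,0]],
  [40,[0,0,0],[0,0,0]],
  [36,[0,0,0],[0,0,0]],
  [34,[0,0,0],[0,0,0]],
  [30,[0,0,0],[0,0,0]],
  [30,[0,0,0],[0,0,0]],
])

```text
clock: 30.75
eef_pos: [0.4357, 0.2786, 0.0425]
tcp_rot: [2.345, 2.09, 0.005]
contact_force: [0.2, -0.2, 6.8]
grip_width: 0.389
finger_force: 30.0
```

Call:
jog_arm([
  [30,[0,0,20],[0,0,0]],
  [30,[0,0,35],[0,0,0]],
  [30,[0,0,40],[0,0,0]],
  [30,[0,0,40],[0,0,0]],
  [30,[0,0,18],[0,0,0]],
  [30,[0,-30,0],[0,0,0]],
  [30,[6,-40,0],[0,0,0]],
  [30,[7,-40,0],[0,0,0]],
  [30,[7,-40,0],[0,0,0]],
  [30,[7,-40,0],[0,0,0]],
])

```text
clock: 31.75
eef_pos: [0.461, 0.0864, 0.1937]
tcp_rot: [-2.345, -2.091, 0.001]
contact_force: [0.7, -0.3, -3.5]
grip_width: 0.389
finger_force: 30.0
```

Call:
jog_arm([
  [30,[7,-40,0],[0,0,0]],
  [30,[7,-40,0],[0,0,0]],
  [30,[8,-40,0],[0,0,0]],
  [30,[8,-40,0],[0,0,0]],
  [30,[8,-40,0],[0,0,0]],
  [30,[8,-40,0],[0,0,0]],
  [30,[8,-40,0],[0,0,0]],
  [30,[7,-40,0],[0,0,0]],
  [30,[3,-27,0],[0,0,0]],
  [30,[0,0,0],[0,0,0]],
])

```text
clock: 32.75
eef_pos: [0.5255, -0.2625, 0.193]
tcp_rot: [2.349, 2.086, -0.002]
contact_force: [-0.6, 0.8, -4.5]
grip_width: 0.392
finger_force: 30.0
```

Call:
jog_arm([
  [30,[0,0,0],[0,0,0]],
  [30,[0,0,0],[0,0,0]],
  [30,[0,0,0],[0,0,0]],
])

```text
clock: 33.05
eef_pos: [0.5254, -0.2578, 0.1939]
tcp_rot: [-2.344, -2.091, -0.0]
contact_force: [-0.4, 0.2, -4.0]
grip_width: 0.391
finger_force: 30.0
```

Run:
```python
from h import *
w=snap("wrist","w8");st=env.get_state();print(st["eef_pos"],st["tcp_rot"],st["grip_width"])
im=w["pixels"][:,:,::-1].copy(); T=st["eef_pos"]
for k in np.arange(0,6.28,.1):
    for o,r,z,c in(((T[0],T[1]),.124,T[2]-.035,(0,0,255)),((.5265,-.259),.12,.113,(0,255,0))):
        u=px(w,np.array([*o,z])+[r*np.cos(k),r*np.sin(k),0]);cv2.circle(im,tuple(int(v) for v in u),1,c,-1)
cv2.imwrite("pics/w8.png",im)
```

```text
[ 0.52554732 -0.25792546  0.19407338] [-2.34386093e+00 -2.09152612e+00 -1.19800008e-04] 0.386321448628404
```

View pics/w8.png

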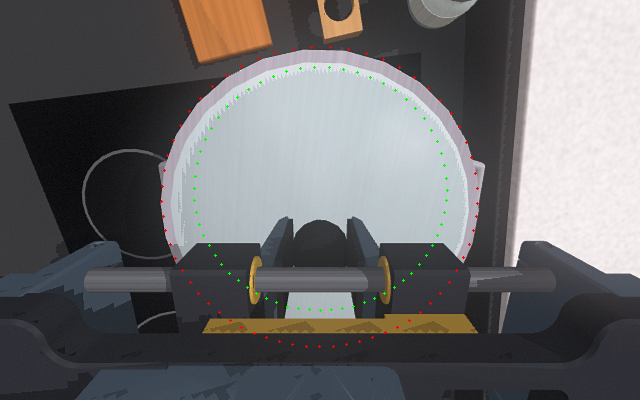

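The lid is centred under the tool to about 2 mm and level. Lowering it.

Call:
jog_arm([
  [30,[1,0,-15],[0,0,0]],
  [30,[0,0,-12],[0,0,0]],
  [30,[0,0,-8],[0,0,0]],
  [30,[0,0,-3],[0,0,0]],
  [30,[0,0,-3],[0,0,0]],
  [30,[0,0,-2],[0,0,0]],
  [30,[0,0,0],[0,0,0]],
  [30,[0,0,0],[0,0,0]],
])

```text
clock: 33.9
eef_pos: [0.5269, -0.2592, 0.1513]
tcp_rot: [2.345, 2.09, 0.001]
contact_force: [0.2, 0.5, -4.3]
grip_width: 0.391
finger_force: 30.0
```

Call:
jog_arm([
  [30,[0,0,-1],[0,0,0]],
  [30,[0,0,-1],[0,0,0]],
  [30,[0,0,-1],[0,0,0]],
  [30,[0,0,0],[0,0,0]],
])

```text
clock: 34.3
eef_pos: [0.5268, -0.2592, 0.1491]
tcp_rot: [2.345, 2.089, 0.001]
contact_force: [-2.6, 1.4, 4.1]
grip_width: 0.388
finger_force: 30.0
```

Call:
jog_arm([
  [30,[0,0,-1],[0,0,0]],
  [30,[0,0,0],[0,0,0]],
  [37,[0,0,0],[0,0,0]],
  [42,[0,0,0],[0,0,0]],
  [55,[0,0,0],[0,0,0]],
  [60,[0,0,0],[0,0,0]],
  [60,[0,0,0],[0,0,0]],
  [60,[0,0,20],[0,0,0]],
  [60,[0,0,40],[0,0,0]],
  [60,[-20,40,0],[0,0,0]],
])

```text
clock: 35.3
eef_pos: [0.5119, -0.2232, 0.2118]
tcp_rot: [2.339, 2.077, 0.007]
contact_force: [0.0, 0.9, 0.5]
grip_width: 0.653
finger_force: 0.0
```

Call:
jog_arm([
  [60,[-10,45,0],[0,0,0]],
  [60,[-10,45,0],[0,0,0]],
  [60,[-10,45,0],[0,0,0]],
  [60,[-10,45,0],[0,0,0]],
  [30,[0,45,0],[0,0,0]],
  [0,[0,45,0],[0,0,0]],
  [0,[0,0,0],[0,0,0]],
  [0,[0,0,0],[0,0,0]],
])

```text
clock: 36.1
eef_pos: [0.4666, 0.0515, 0.2069]
tcp_rot: [2.342, 2.093, -0.001]
contact_force: [-1.0, -0.1, 0.2]
grip_width: 0.337
finger_force: 0.0
```

Run:
```python
from h import *
t=snap("top","t9"); w=snap("wrist","w9");c=snap("scene","s9");st=env.get_state();print(st["eef_pos"],st["tcp_rot"])
g=cv2.resize(t["pixels"][:,:,::-1][145:265,215:475],(780,360),interpolation=cv2.INTER_CUBIC)
f=cv2.resize(w["pixels"][:,:,::-1],(384,240));e=cv2.resize(c["pixels"][:,:,::-1][90:270,190:487],(396,240))
o=np.vstack([g,np.hstack([f,e])]) 
cv2.imwrite("pics/p9.png",o)
```

```text
[0.4667528  0.04978052 0.20687382] [ 2.34688696e+00  2.08804556e+00 -6.39734477e-04]
```

View pics/p9.png

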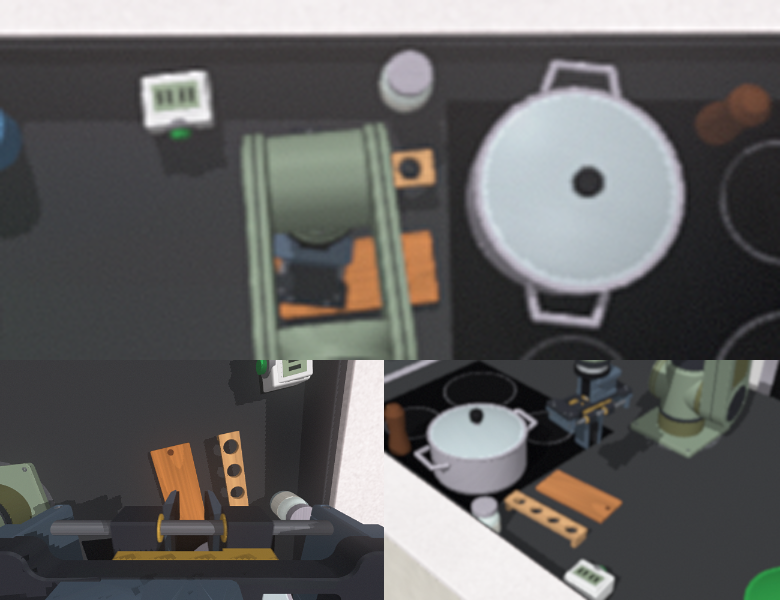

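The lid sits centred on the pan with its flange down on the rim. The timer is still near its first place, with its button at about top pixel (275,189). I've used all 14 picture views, so from here I measure in code.

```bash
cat >> h.py <<'E'
def green(s,box=None):
    p=s["pixels"].astype(int); m=(p[:,:,1]>p[:,:,0]*1.6)&(p[:,:,1]>p[:,:,2]*1.4)&(p[:,:,1]>50)
    n,l,st,c=cv2.connectedComponentsWithStats(m.astype(np.uint8)); return [(st[i].tolist(),np.round(c[i],1).tolist()) for i in range(1,n) if st[i][4]>3]
E
python3 - <<'E'
from h import *
for n in("top0","t6","t9","w6","w7","w9"):
    s=load(n)
    for st,c in green(s):
        P=pt(s,c[0],c[1],.036)
        if .55<P[0]<.7 and .1<P[1]<.3: print(n,st,c,np.round(P,4))
# upstand / timer lines in top: timer white pixels' min-area rect
s=load("t9");g=s["pixels"].min(2); m=np.zeros_like(g); m[160:195,255:292]=(g[160:195,255:292]>140)
r=cv2.minAreaRect(np.argwhere(m)[:,::-1].astype(np.float32)); print(r)
e=s["pixels"].sum(2).astype(float)
for u in(150,240,300,400,500): print(u,np.where(np.diff(e[140:200,u])<-15)[0][:6]+140, [np.round(pt(s,u,v,.08)[0],3) for v in (np.where(np.diff(e[140:200,u])<-15)[0][:6]+140)])
E
```

```text
top0 [272, 188, 6, 3, 17] [274.6, 189.1] [0.6108 0.2282 0.036 ]
t6 [272, 188, 6, 3, 17] [274.6, 189.1] [0.6108 0.2282 0.036 ]
t9 [272, 188, 6, 3, 17] [274.6, 189.1] [0.6108 0.2282 0.036 ]
w6 [441, 100, 18, 25, 369] [449.8, 112.3] [0.6123 0.2251 0.036 ]
w7 [496, 220, 27, 28, 584] [508.9, 233.8] [0.6132 0.2249 0.036 ]
w9 [427, 0, 18, 25, 394] [435.2, 11.1] [0.612 0.224 0.036]
((273.2077331542969, 177.66156005859375), (17.240825653076172, 22.326250076293945), 82.87498474121094)
150 [155 156 157 158 160 161] [np.float64(0.736), np.float64(0.732), np.float64(0.728), np.float64(0.724), np.float64(0.716), np.float64(0.712)]
240 [155 156 157 160 161] [np.float64(0.734), np.float64(0.73), np.float64(0.726), np.float64(0.715), np.float64(0.711)]
300 [155 156 157 160] [np.float64(0.733), np.float64(0.729), np.float64(0.725), np.float64(0.713)]
400 [154 155 156 157 159 166] [np.float64(0.735), np.float64(0.731), np.float64(0.727), np.float64(0.723), np.float64(0.715), np.float64(0.688)]
500 [154 155 156 157 177 178] [np.float64(0.733), np.float64(0.729), np.float64(0.725), np.float64(0.721), np.float64(0.644), np.float64(0.64)]
```

Call:
jog_arm([
  [0,[5,18,0],[0,0,0.14]],
  [0,[5,18,0],[0,0,0.14]],
  [0,[5,18,0],[0,0,0.14]],
  [0,[5,18,0],[0,0,0.14]],
  [0,[5,18,0],[0,0,0.14]],
  [0,[5,18,0],[0,0,0.14]],
  [0,[5,18,0],[0,0,0.14]],
  [0,[5,18,0],[0,0,0.14]],
  [0,[5,18,0],[0,0,0.14]],
  [0,[5,18,0],[0,0,0.14]],
])

```text
clock: 37.25
eef_pos: [0.5176, 0.23, 0.2068]
tcp_rot: [-0.443, -3.11, 0.0]
contact_force: [0.2, -0.1, 0.0]
grip_width: 0.006
finger_force: 0.0
```

Call:
jog_arm([
  [0,[0,0,0],[0,0,0.14]],
  [0,[0,0,0],[0,0,0.14]],
  [0,[0,0,0],[0,0,0]],
  [0,[0,0,0],[0,0,0]],
  [0,[0,0,0],[0,0,0]],
])

```text
clock: 37.75
eef_pos: [0.517, 0.2302, 0.207]
tcp_rot: [-0.014, -3.142, -0.0]
contact_force: [0.2, 0.2, 0.7]
grip_width: 0.009
finger_force: 0.0
```

Call:
jog_arm([
  [0,[20,-3,-40],[0,0,0]],
  [0,[15,0,-40],[0,0,0]],
  [0,[10,0,-40],[0,0,0]],
  [0,[5,0,-40],[0,0,0]],
  [0,[0,0,-20],[0,0,0]],
  [0,[10,0,0],[0,0,0]],
  [0,[5,0,0],[0,0,0]],
  [0,[0,0,0],[0,0,0]],
  [0,[0,0,0],[0,0,0]],
])

```text
clock: 38.65
eef_pos: [0.5829, 0.2283, 0.0288]
tcp_rot: [0.01, 3.139, 0.002]
contact_force: [-0.2, -0.3, 0.3]
grip_width: 0.008
finger_force: 0.0
```

Run:
```python
from h import *
for c in("top","scene"):
    s=snap(c,"u1"+c); print(c,[(st,cc,np.round(pt(s,*cc,.036),4)) for st,cc in green(s) if st[4]<200])
```

```text
top [([167, 110, 17, 19, 109], [171.9, 116.3], array([0.9101, 0.6456, 0.036 ])), ([180, 116, 8, 8, 43], [183.3, 119.9], array([0.8946, 0.5988, 0.036 ])), ([173, 124, 3, 3, 5], [173.8, 124.6], array([0.875 , 0.6355, 0.036 ])), ([178, 125, 3, 5, 13], [179.0, 127.3], array([0.8635, 0.614 , 0.036 ]))]
scene []
```

Call:
jog_arm([
  [0,[3,0,0],[0,0,0]],
  [0,[3,0,0],[0,0,0]],
  [0,[3,0,0],[0,0,0]],
  [0,[3,0,0],[0,0,0]],
  [0,[2,0,0],[0,0,0]],
  [0,[2,0,0],[0,0,0]],
  [0,[2,0,0],[0,0,0]],
])

```text
clock: 39.45
eef_pos: [0.5996, 0.228, 0.027]
tcp_rot: [-0.009, -3.141, -0.0]
contact_force: [-3.2, 0.7, 3.0]
grip_width: 0.005
finger_force: 1.3
```

Call:
jog_arm([
  [0,[2,0,0],[0,0,0]],
  [0,[2,0,0],[0,0,0]],
  [0,[2,0,0],[0,0,0]],
  [0,[2,0,0],[0,0,0]],
])

```text
clock: 39.85
eef_pos: [0.6078, 0.228, 0.027]
tcp_rot: [0.009, 3.142, 0.0]
contact_force: [-2.2, 0.7, 1.6]
grip_width: 0.0
finger_force: 1.2
```

Call:
jog_arm([
  [0,[2,0,0],[0,0,0]],
  [0,[2,0,0],[0,0,0]],
  [0,[2,0,0],[0,0,0]],
  [0,[2,0,0],[0,0,0]],
])

```text
clock: 40.25
eef_pos: [0.6158, 0.228, 0.027]
tcp_rot: [-0.009, -3.142, -0.0]
contact_force: [-2.6, 0.4, 1.0]
grip_width: 0.003
finger_force: 1.3
```

Sliding at about 2.5 N. Keep going.

Call:
jog_arm([
  [0,[2,0,0],[0,0,0]],
  [0,[2,0,0],[0,0,0]],
  [0,[0,0,0],[0,0,0]],
])

```text
clock: 40.55
eef_pos: [0.6194, 0.2282, 0.027]
tcp_rot: [-0.009, -3.141, -0.0]
contact_force: [-3.9, 1.0, 3.5]
grip_width: -0.001
finger_force: 2.2
```

Call:
jog_arm([
  [0,[2,0,0],[0,0,0]],
  [0,[2,0,0],[0,0,0]],
  [0,[0,0,0],[0,0,0]],
])

```text
clock: 40.85
eef_pos: [0.6198, 0.2282, 0.027]
tcp_rot: [-0.01, -3.133, 0.001]
contact_force: [-11.7, 2.3, 8.3]
grip_width: 0.005
finger_force: 6.1
```

Call:
jog_arm([
  [0,[1,0,0],[0,0,0]],
  [0,[1,0,0],[0,0,0]],
  [0,[0,0,0],[0,0,0]],
])

```text
clock: 41.15
eef_pos: [0.6199, 0.2282, 0.027]
tcp_rot: [-0.01, -3.129, 0.001]
contact_force: [-16.5, 3.2, 11.5]
grip_width: 0.003
finger_force: 8.2
```

Hard stop against the upstand with 16 N. I'll back off in small steps to check the button's travel from the force.

Call:
jog_arm([
  [0,[-3,0,0],[0,0,0]],
  [0,[-2,0,0],[0,0,0]],
  [0,[0,0,0],[0,0,0]],
  [0,[0,0,0],[0,0,0]],
])

```text
clock: 41.55
eef_pos: [0.6197, 0.2282, 0.0269]
tcp_rot: [-0.009, -3.14, -0.0]
contact_force: [-4.5, 2.4, 2.8]
grip_width: 0.002
finger_force: 2.9
```

Call:
jog_arm([
  [0,[-2,0,0],[0,0,0]],
  [0,[0,0,0],[0,0,0]],
  [0,[0,0,0],[0,0,0]],
])

```text
clock: 41.85
eef_pos: [0.6187, 0.2282, 0.0269]
tcp_rot: [-0.009, -3.142, -0.001]
contact_force: [-4.0, 0.9, 2.5]
grip_width: 0.004
finger_force: 2.0
```

Call:
jog_arm([
  [0,[-2,0,0],[0,0,0]],
  [0,[0,0,0],[0,0,0]],
  [0,[0,0,0],[0,0,0]],
])

```text
clock: 42.15
eef_pos: [0.6168, 0.228, 0.0269]
tcp_rot: [0.009, 3.141, 0.0]
contact_force: [-3.0, 0.9, 1.7]
grip_width: 0.003
finger_force: 1.5
```

Call:
jog_arm([
  [0,[-3,0,0],[0,0,0]],
  [0,[0,0,0],[0,0,0]],
  [0,[0,0,0],[0,0,0]],
])

```text
clock: 42.45
eef_pos: [0.6139, 0.2278, 0.0269]
tcp_rot: [0.009, 3.141, -0.0]
contact_force: [-1.8, 1.5, -0.8]
grip_width: 0.003
finger_force: 0.8
```

Forces of 4.5, 4.0, 3.0 and 1.8 N over the 6 mm trace the button's spring, so it was fully in. Retreating now.

Call:
jog_arm([
  [0,[-5,0,0],[0,0,0]],
  [0,[-20,0,0],[0,0,0]],
  [0,[-30,0,0],[0,0,0]],
  [0,[-20,0,40],[0,0,0]],
  [0,[-20,0,40],[0,0,0]],
  [0,[-20,0,40],[0,0,0]],
  [0,[0,0,40],[0,0,0]],
  [0,[0,0,0],[0,0,0]],
  [0,[0,0,0],[0,0,0]],
  [0,[0,0,0],[0,0,0]],
])

```text
clock: 43.45
eef_pos: [0.4982, 0.2275, 0.1857]
tcp_rot: [-0.009, -3.14, 0.002]
contact_force: [-1.3, -0.0, -0.7]
grip_width: 0.003
finger_force: 0.0
```

Run:
```python
from h import *
s=snap("top","end"); o=load("t9")
print([(st,c,np.round(pt(s,*c,.036),4)) for st,c in green(s) if 250<c[0]<300])
g=s["pixels"].min(2); m=np.zeros_like(g); m[150:195,255:292]=(g[150:195,255:292]>140); m[:159]=0
print(cv2.minAreaRect(np.argwhere(m)[:,::-1].astype(np.float32)))
d=lambda b:np.abs(s["pixels"].astype(int)-o["pixels"])[b[1]:b[3],b[0]:b[2]].max()
print("lid/pan change",d((365,160,450,260)),"jar",d((340,155,362,185)),"mug",d((190,170,225,205)),"mill",d((445,165,475,195)))
print(env.get_state()["contact_force"],env.get_state()["clock"])
```

```text
[([272, 182, 7, 3, 17], [274.7, 182.9], array([0.6352, 0.2283, 0.036 ]))]
((271.31402587890625, 175.6020050048828), (25.23497200012207, 34.026100158691406), 34.695152282714844)
lid/pan change 9 jar 5 mug 98 mill 7
[ 0.21834073  0.18868    -1.11415968] 43.5
```

Run:
```python
from h import *
for n in("top0","t9","end"):
    p=load(n)["pixels"].astype(int); m=(p[:,:,2]>p[:,:,0]*1.6)&(p[:,:,2]>60); m[:, :180]=0;m[:,235:]=0;m[:165]=0;m[215:]=0
    q=np.argwhere(m);print(n,len(q),q.mean(0),q.min(0),q.max(0))
```

```text
top0 436 [189.33027523 206.55733945] [177 189] [201 220]
t9 483 [189.28364389 206.86956522] [177 189] [201 220]
end 451 [189.51441242 206.83148559] [177 189] [201 220]
```

The mug hasn't moved, so the pixel change there was only shadow. Handing in.

```bash
python3 -c "
from workcell import env
print(env.hand_in())"
```

```text
the job is handed in; nothing more can be done
None
```

I handed the job in at 43.5 s, with no verdict returned: three eggs, the corn and the potato are on the rack, the lid is on the pan, the timer button went fully in against the upstand, and mug, jar and mill show no movement in the overhead view.

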